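# Mesh the load unit's gear and bring its lever to the stop

### The arm

A 6-joint arm with a two-finger parallel gripper is mounted at the origin on the work surface. World frame = base frame: x ahead of the robot, y to its left, z up, the work surface at z = 0. Lengths are in mm, angles in degrees, forces in N, time in s.
With the tool pointing down it reaches from about 350 to 850 mm from the base axis. Payload 8.1 kg.
Tool frame: the origin (TCP) lies at the centre of the arm's flange, where the gripper is bolted on; the fingertips stand 173 mm ahead of it and the grasp point (between the pads) lies 155 mm ahead of it; z points along the fingers, y is the line along which they close (so a half turn about z gives the same grasp; the last joint's range is limited). The gripper opens to 85 mm and grips with 20 to 120 N. Pads are 22 mm wide; open, the fingers measure 114 mm over their backs; the gripper's body (76 mm by 85 mm) begins 54 mm behind the grasp point. The pads swing forward as they close: fully open they stand 13 mm farther back than shut.
Start: joints at [61.455, 7.471, 85.268, -0, 87.261, -4.893], TCP at [240.686, 549.616, 404.692] pointing down, gripper open.
Joint ranges: [-169.43, 169.43], [-51.17, 129.36], [1.28, 143.12], [-76.62, 256.62], [0, 156.53], [-152.29, 152.29]. Speed limits (degrees/s): [136.94, 136.94, 159.86, 180, 180, 180].

### API

Orientations are given as [roll, pitch, yaw] about the fixed x, y, z axes, in that order (R = Rz(yaw) Ry(pitch) Rx(roll)).
In Python, from bench import * gives the robot as it stands.
- The arm moves only by the shell command python3 -m jog 'ROWS' [FORCE]. ROWS is text: rows parted by semicolons, each of 7 numbers parted by spaces: the shift along the tool's x, y, z scaled (see below), then the turn, a rotation vector about the tool's x, y, z scaled (see below), then the closure, from -1 (fully open) to 1 (shut). In form: tx ty tz wx wy wz hand; .... A call has 1 to 5 rows; each row shifts and turns the commanded pose from where the row before left it, along the tool's axes as they then stand; what a row does not reach is not made up. The controller multiplies each number of a shift by 0.1 m and each number of a turn by 60 degrees. A row lasts 1/8 s, in which the tool goes at most 62.5 mm and 10.7 degrees, less where a joint would pass 70% of its speed; a pose out of reach is approached as far as the arm can. A call with a number of a shift or a turn outside -1 to 1 is refused whole. A call with a gripper value outside its range is refused whole. The fingers move at their own pace and stop on an object; FORCE is the grip in N (left out, the last holds). Time passes only in rows, so rows that do not move let the fingers close. It gives the time, the measured TCP pose, the force, the opening and the grip force at its end, in the units of the state.
- sense(): the state, without advancing time (a new reading comes with each control period).
- snapshot(name): name is "side" or "top" or "wrist"; returns a dict with "img" (420x560x3 uint8, red, green, blue), "fx", "fy", "cx", "cy" (pixels), "dist" ([k1, k2, p1, p2, k3] as OpenCV has them; the pictures are not rectified), "extrinsics" (4x4, takes a point from camera to world coordinates). Camera axes: x right, y down, z forward; pixel columns grow to the right and rows downward; lengths in mm; the calibration is good to about 2 mm. A picture is of the moment at which its call begins. There is no depth.
- hand_in(): hands the job in; it is judged then, once.
The state is a dict: "time": time; "joint_pos": joint angles; "qd": joint speeds; "joint_efforts": joint torques, N m; "tool_pos": TCP position; "tcp_rot": TCP orientation; "ft_force": force on the tool from outside, world axes, zero at the start; "wrist_torque": the same for the moment, N m; "finger_gap": finger opening in mm; "grip_force": force on a finger pad.
Only numpy, scipy, OpenCV 4.12 (cv2) and the standard library are available. Lean on these libraries where they do the work, as an engineer would, in place of code of your own. Each camera call takes 0.05 s, during which the arm holds its last target. There are 200 camera calls.

### The job

Put the gearmotor load unit into gear: ease the gear-change knob down only lightly and rock it to and fro until the hidden teeth mesh, then press it fully home, without ever forcing the teeth. Then turn the knob clockwise (seen from above), driving the load lever round until it rests gently against the stop post, and let go. Move the lever only by the knob, and leave the gearmotor, the red bin and the screwdriver where they are.

Things in the scene. Friction and masses are not known exactly. Their poses are not given: they have to be found in the camera images.
- unit: the load unit: a grey box on the bench with an aluminium top plate, 164 x 224 mm, top at 70 mm, fixed. Origin on the bench on the vertical spindle axis; x and y along its sides. A round aluminium boss (84 mm across, top at 100 mm) stands round the axis
- knob_grip (a point): grip point on the gear-change knob, on the spindle axis, 155 mm above the bench raised, 139 mm home. The knob: a round steel skirt (80 mm across, 12 mm thick) with an upright black bar to pinch, 16 mm thick, 60 mm long, 41 mm high; this point is 25 mm above the skirt's top, 16 mm below the bar's top. x lies along the bar, y across it, z up; turns and slides with the knob
- knob (a joint): how far the knob has been pushed down along the spindle, m: 0 raised, 0.016 fully home. It takes a push of 1.5 to 3.5 N to slide down and stays where it is left; it also turns freely with the spindle
- dogs: the knob's own four steel teeth, 90 degrees apart, under its skirt, hidden; they turn and slide with it and meet the hidden ring's teeth after 5 mm of travel. They are damaged above 25 N in all, whether pressed or turned. Origin on the spindle axis, level with the bench when raised, 16 mm below that at home; x along the knob's bar
- bore (a point): centre of the boss's mouth, 100 mm up. Inside, hidden: a ring with 8 teeth 45 degrees apart, at unknown angle, never lined up at the start; turning the knob up to 0.40 rad one way or the other finds a gap (0.1 rad wide). The ring gives on a spring, at most 6 mm (3 N at touch, 8 N bottomed, then rigid), and springs up into mesh; it stays put under mere rubbing (0.05 N m)
- load_lever: the load lever: a flat dark steel bar with an upright pin at its end, reaching out 98 mm from the spindle axis, 74 to 90 mm above the bench, on a ring round the boss. Turns about the spindle axis, at most 0.70 rad, clockwise seen from above towards the post; stays where left. Origin on the spindle axis at bench level
- lever_tip (a point): the pin at the end of the load lever, 90 mm from the spindle axis, 82 mm up; 16 mm from the stop post's centre line when it rests there (rigid stop). In mesh the knob drives it clockwise after up to 0.75 rad of lost motion: 0.55 to 1.1 rad of knob from mesh to stop. The gear train drags with about 0.1 N m alone, 0.15 N m with the lever
- stop_post (a point): the stop post on the unit's top plate: an upright dark steel pin 12 mm across, 80 mm from the spindle axis, from 70 to 102 mm above the bench; this point is at 95 mm
- gearmotor: bystander: a loose small gearmotor, 72 mm long, 24 mm high, lying beside the unit; origin under the joint of its brass gearbox and steel can
- parts_bin: bystander: a small red open bin, 100 x 75 mm, 45 mm high, loose beside the unit; origin under its centre
- driver: bystander: a screwdriver 170 mm long lying loose beyond the unit; origin under its middle

How it is judged:
By the outcome, as a careful person would: the job done as asked, in the order asked, and still so for the second after the job is handed in, with the robot touching nothing.
It also fails if it takes over 72 s, if anything falls off the work surface, if the arm or the gripper's body presses on something with over 40 N, if the wrist force passes 120 N, or if a joint passes its speed limit or range.

## Working session

There is one attempt and no reset: what is moved stays moved. The work goes in short steps, Python scripts to look and compute and a shell command to move; the robot and the scene stay as the last step left them, time stands still between calls to the robot, and variables do not carry over. Pictures are saved under pics/ and viewed, at most 10 in all, crops included, and the job is handed in when it is done.

```bash
ls; mkdir -p pics
python3 - <<'E'
from bench import *
import cv2
for n in("top","side"):
    s=snapshot(n); cv2.imwrite(f"pics/{n}0.png",s["img"][:,:,::-1]); print(n,s["fx"],s["cx"],s["cy"],s["dist"],s["extrinsics"])
print(sense())
E
```

```text
pics
top 537.5871224306703 278.43567337426805 208.50580802828253 [-0.04398198  0.          0.          0.          0.        ] [[ 1.67772062e-02 -9.81152789e-01  1.92503843e-01  4.08858405e+02]
 [-9.99342447e-01 -2.26442839e-02 -2.83180220e-02  2.81268285e+01]
 [ 3.21434179e-02 -1.91902164e-01 -9.80887537e-01  1.15886503e+03]
 [ 0.00000000e+00  0.00000000e+00  0.00000000e+00  1.00000000e+00]]
side 431.0122350373446 281.4163327656521 205.23211201982727 [0.01356532 0.         0.         0.         0.        ] [[-9.04141933e-01 -2.94645942e-01  3.09372161e-01  3.34651515e+02]
 [-4.27138929e-01  6.38547981e-01 -6.40163114e-01  6.27019408e+02]
 [-8.92750525e-03 -7.10943208e-01 -7.03192757e-01  7.71811864e+02]
 [ 0.00000000e+00  0.00000000e+00  0.00000000e+00  1.00000000e+00]]
{'time': 0.1, 'joint_pos': array([ 6.14531917e+01,  7.51067912e+00,  8.53227091e+01,  6.89996678e-04,
        8.72611180e+01, -4.89362234e+00]), 'qd': array([ 0.00376719, -0.10804093, -0.08614834,  0.01101022,  0.10009397,
       -0.01827702]), 'joint_efforts': array([ 1.07211636e-03, -5.70953107e+01, -5.01938045e+01, -1.60932800e-04,
        8.29230848e-03, -1.67030720e-05]), 'tool_pos': array([240.60546007, 549.42354959, 403.75332018]), 'tcp_rot': array([-1.79905897e+02, -8.74858986e-03,  1.56346773e+02]), 'ft_force': array([ 0.317304  , -0.04517844, -0.30052469]), 'wrist_torque': array([ 0.03235981, -0.03018826, -0.00337081]), 'grip_force': 0.0, 'finger_gap': 85.48293299216613}
```

View pics/top0.png

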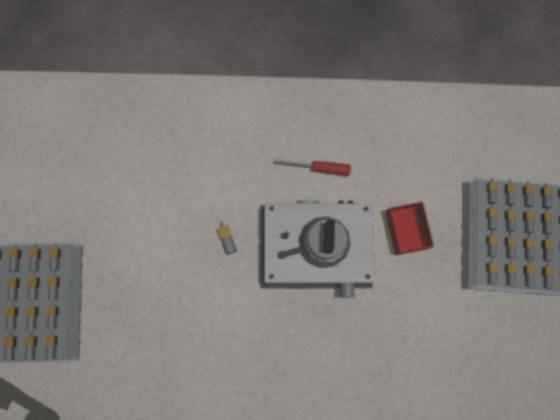

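View pics/side0.png

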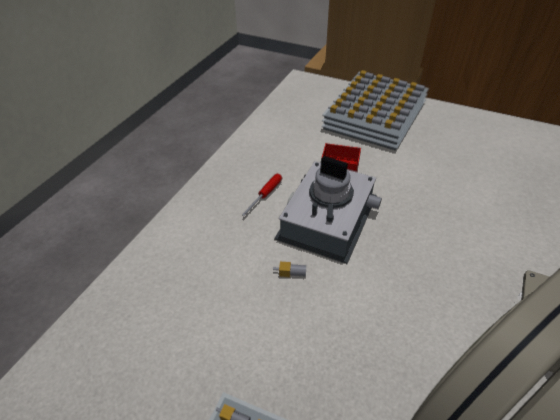

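The top view shows the unit at about (319,245), the knob bar at (328,236), the lever tip at (282,255) and the post at (285,235). The gearmotor is at (227,238), the bin at (410,229) and the screwdriver at (315,167). The side view agrees. I'll enlarge both to measure.

```bash
cat > h.py <<'E'
from bench import *
import numpy as np, cv2
def K(s): return np.array([[s["fx"],0,s["cx"]],[0,s["fy"],s["cy"]],[0,0,1.]])
def back(s,uv,z):
    p=cv2.undistortPoints(np.array([[uv]],float),K(s),np.array(s["dist"]))[0,0]
    E=s["extrinsics"]; d=E[:3,:3]@np.array([*p,1]); o=E[:3,3]
    return o+d*(z-o[2])/d[2]
def proj(s,P):
    W=np.linalg.inv(s["extrinsics"]); r,_=cv2.Rodrigues(W[:3,:3])
    return cv2.projectPoints(np.array(P,float).reshape(-1,1,3),r,W[:3,3],K(s),np.array(s["dist"]))[0].reshape(-1,2)
def crop(s,x,y,w,h,k,f): cv2.imwrite(f,cv2.resize(s["img"][y:y+h,x:x+w,::-1],None,fx=k,fy=k,interpolation=cv2.INTER_CUBIC))
E
python3 - <<'E'
from h import *
a=snapshot("top");b=snapshot("side")
A=cv2.resize(a["img"][190:310,255:385,::-1],None,fx=5,fy=5,interpolation=2)
cv2.imwrite("pics/t1.png",A)
crop(b,270,140,120,120,5,"pics/s1.png")
E
```

```text
(no output)
```

View pics/t1.png

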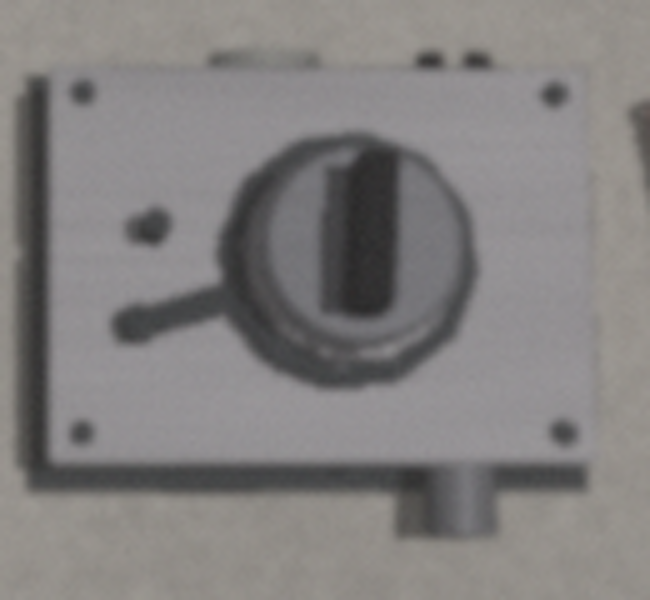

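View pics/s1.png

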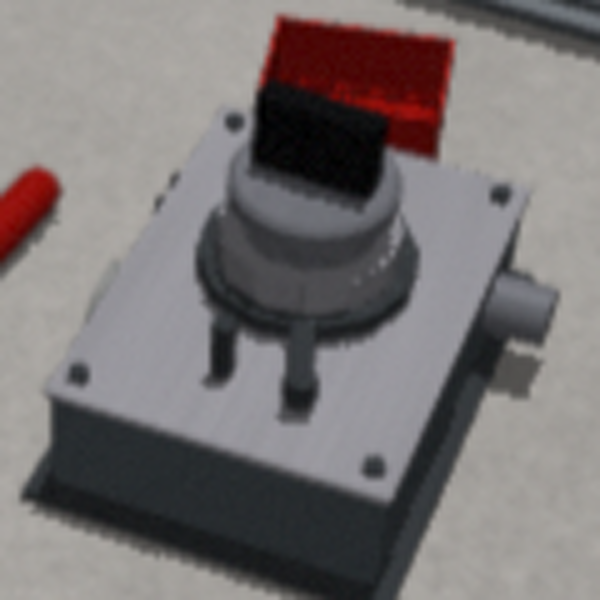

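The crops agree. In the top crop the skirt centre is about (370,243), the bar top runs (378,150)–(368,312), the pin is at (130,325) and the post top at about (157,222). In the side crop the bar's top edge runs (262,88)–(388,122).

Run:
```python
from h import *
a=snapshot("top");b=snapshot("side")
T=lambda u,v:(255+(u+.5)/5-.5,190+(v+.5)/5-.5)
S=lambda u,v:(270+(u+.5)/5-.5,140+(v+.5)/5-.5)
for n,uv,z in[("skirt",(370,243),130),("boss/ring",(348,260),82),("bar a",(379,150),171),("bar b",(370,314),171),("bar c",(349,314),171),("post",(157,222),102),("pin",(130,325),90),("s1",(82,93),70),("s2",(554,94),70),("s3",(563,433),70),("s4",(81,433),70)]:
    print(n,back(a,T(*uv),z).round(1))
for n,uv,z in[("bar L",(262,86),171),("bar R",(388,120),171),("bar Rnear",(375,192),130),("bar Lnear",(252,163),130),("skirtL",(228,190),125),("skirtR",(402,190),125),("s1",(78,374),70),("s2",(235,122),70),("s3",(501,193),70),("s4",(373,467),70)]:
    print(n,back(b,S(*uv),z).round(1))
# model overlay
g=a["img"][:,:,::-1]
```

```text
skirt [554.4 -99.8 130. ]
boss/ring [554.1 -96.8  82. ]
bar a [583.8 -98.1 171. ]
bar b [522.1 -94.6 171. ]
bar c [522.  -86.8 171. ]
post [565.  -18.3 102. ]
pin [525.1  -8.6  90. ]
s1 [622.8  12.1  70. ]
s2 [ 627.  -184.1   70. ]
s3 [ 486.7 -185.9   70. ]
s4 [483.2   9.8  70. ]
bar L [582.4 -96.9 171. ]
bar R [523.5 -97.6 171. ]
bar Rnear [524.9 -96.  130. ]
bar Lnear [582.7 -91.7 130. ]
skirtL [587.6 -75.1 125. ]
skirtR [ 515.7 -108.1  125. ]
s1 [623.   11.2  70. ]
s2 [ 625.7 -185.3   70. ]
s3 [ 486.1 -188.8   70. ]
s4 [483.1   8.5  70. ]
```

```bash
python3 -m jog '-0.289 -0.525 0 0 0 -0.17 -1;0 0 0 0 0 -0.17 -1;0 0 0 0 0 0 -1' | tail -3
python3 - <<'E'
from h import *
s=sense();p=s["tool_pos"];y=np.radians(s["tcp_rot"][2]);d=np.array([554,-98])-p[:2]
print(p,s["tcp_rot"],[d@[np.cos(y),np.sin(y)],d@[np.sin(y),-np.cos(y)]])
E
```

```text
ft_force: [0.6, 0.9, 0.2]
finger_gap: 84.9
grip_force: 0.0
[246.14547265 489.58737245 404.79693151] [1.79981873e+02 3.82562919e-03 1.76657127e+02] [np.float64(-341.5935401977049), np.float64(-568.6362489045828)]
```

```bash
python3 -m jog '-0.311 -0.517 0 0 0 0 -1;-0.311 -0.517 0 0 0 0 -1;-0.311 -0.517 0 0 0 0 -1;-0.311 -0.517 0 0 0 0 -1;-0.311 -0.517 0 0 0 0 -1' >/dev/null; python3 -m jog '-0.311 -0.517 0 0 0 0 -1;-0.311 -0.517 0 0 0 0 -1;-0.311 -0.517 0 0 0 0 -1;-0.311 -0.517 0 0 0 0 -1;-0.311 -0.517 0 0 0 0 -1' >/dev/null;  python3 -m jog '-0.311 -0.517 0 0 0 0 -1;0 0 0 0 0 0 -1;0 0 0 0 0 0 -1'
python3 - <<'E'
from h import *
s=sense();p=s["tool_pos"];y=np.radians(s["tcp_rot"][2]);d=np.array([554,-98])-p[:2]
print(p,s["tcp_rot"],[d@[np.cos(y),np.sin(y)],d@[np.sin(y),-np.cos(y)]])
w=snapshot("wrist");cv2.imwrite("pics/w1.png",w["img"][:,:,::-1])
print(w["extrinsics"],w["fx"])
c=np.array([554,-98]);P=[]
for a in(-3,0):
  u=np.array([np.cos(np.radians(a)),np.sin(np.radians(a))]);v=np.array([-u[1],u[0]])
  P+=[[*(c+i*30*u+j*8*v),171] for i in(-1,1) for j in(-1,1)]
print(proj(w,P).round(1))
E
```

```text
time: 2.3
tool_pos: [555.8, -97.2, 404.6]
tcp_rot: [180.0, -0.0, 176.6]
ft_force: [-0.3, 0.0, 0.5]
finger_gap: 85.3
grip_force: 0.0
[555.7779699  -97.18511022 404.63780057] [ 1.79973170e+02 -1.41905362e-02  1.76557305e+02] [np.float64(1.7258270003829843), np.float64(-0.9201866549769302)]
[[ 6.04043952e-02  9.49419116e-01  3.08147126e-01  4.76437399e+02]
 [ 9.98173615e-01 -5.77206308e-02 -1.78259112e-02 -9.30628623e+01]
 [ 8.62185578e-04  3.08661094e-01 -9.51171691e-01  3.72991811e+02]
 [ 0.00000000e+00  0.00000000e+00  0.00000000e+00  1.00000000e+00]] 297.9179412640756
[[269.4 185.5]
 [292.4 185.3]
 [271.  262.9]
 [292.2 262.8]
 [267.2 186.2]
 [290.1 184.8]
 [273.1 263.4]
 [294.3 262.2]]
```

View pics/w1.png

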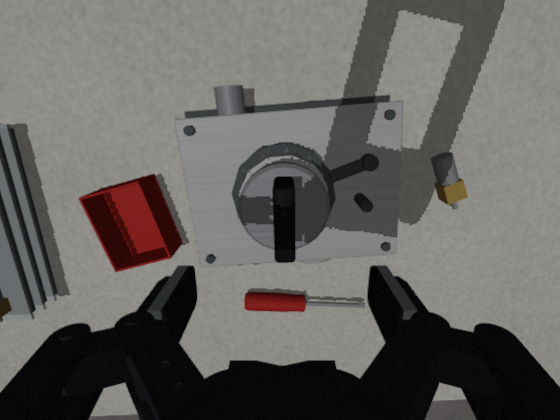

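The wrist view shows the bar top between about (283,180) and (285,262). The surroundings are clear: bin on the left, gearmotor on the right, driver below. I'll refine the bar edges by threshold.

Run:
```python
from h import *
w=snapshot("wrist");g=w["img"].max(2)
for v in range(174,268,6):
    print(v,g[v,266:304:2])
L=lambda u,v:back(w,(u,v),171).round(1)
for v in(200,220,240,255):
    c=np.where(g[v,262:312]<33)[0]+262
    print(v,c.min(),c.max(),(L(c.min()-.5,v)+L(c.max()+.5,v))/2)
```

```text
174 [114 114 114 114 114 112 113 112 113 113 113 112 112 111 111 112 111 111
 111]
180 [113 113 113 103  12   5   6   5   3   8   3   7   6  28  55  56  56  57
 110]
186 [113 112 113  73   5   5   6   9   3   8   7  10   8   7  50  57  56  56
 108]
192 [113 113 113  37  18  23  26  21  22  20  19  18  19  14  46  57  57  57
  56]
198 [57 57 57 36 18 22 24 22 23 22 20 18 20 12 45 56 56 59 57]
204 [ 58  57 110  64  13  13  11  11  21  21  16  18  13   9  44  56  55  56
  55]
210 [56 53 56 35  8  7  8 10 10  6  7  9  8  4 47 56 56 58 57]
216 [58 58 97 73 10  7  5  8  3 12  5  8  5  6 49 58 59 58 57]
222 [56 56 57 41  6 11 12  8 16  7  5  7  9 10 34 54 57 57 57]
228 [108 109 109  82   3  12   5   8  10   2  11   6   8   7  33  54  55  57
  55]
234 [113 114 114  97   4   2   9   7   5  11   4   6  11   6  37  60  58  60
 112]
240 [109 110 109 110  10   8  11   7  10   9   9   9   7   7  34  58  59  58
 109]
246 [ 91  97 107 110  17   6   9   2  10  10  10   7  10  11  69 106  85  83
 106]
252 [133 132 132 133  23  15  14  17  19  15  17  15   9  10  84 130 129 130
 129]
258 [133 133 133 132  46  16  19  19  13  16  13  14  14  13  85 131 130 130
 129]
264 [147 144 145 145 142 144 144 143 145 145 143 141 143 142 141 141 141 143
 143]
200 272 293 [534.55 -95.35 171.  ]
220 273 293 [549.55 -95.85 171.  ]
240 274 293 [565.25 -96.45 171.  ]
255 275 293 [577.45 -96.75 171.  ]
```

```bash
python3 -m jog '0.028 0 0.46 0 0 -0.024 -0.3;0 0 0.46 0 0 0 -0.3;0 0 0 0 0 0 -0.3;0 0 0 0 0 0 -0.3' ; python3 -m jog '0 0 0 0 0 0 0.2;0 0 0 0 0 0 0.3;0 0 0 0 0 0 0.4;0 0 0 0 0 0 0.5;0 0 0 0 0 0 0.6' 20
```

```text
time: 2.9
tool_pos: [553.1, -96.5, 314.9]
tcp_rot: [-180.0, 0.1, 178.2]
ft_force: [0.7, -1.1, 0.5]
finger_gap: 55.5
grip_force: 0.0
time: 3.52
tool_pos: [552.7, -96.5, 312.8]
tcp_rot: [179.9, -0.0, 178.2]
ft_force: [0.4, 4.5, 2.5]
finger_gap: 17.2
grip_force: 2.1
```

```bash
python3 -m jog '0 0.006 0 0 0 0 0.6;0 0 0 0 0 0 1;0 0 0 0 0 0 1;0 0 0 0 0 0 1' 20; python3 -c "
from h import *
print(sense()['wrist_torque'],sense()['ft_force'])"
```

```text
time: 4.03
tool_pos: [552.7, -95.9, 312.8]
tcp_rot: [179.9, -0.0, 178.2]
ft_force: [-0.3, 6.0, 2.3]
finger_gap: 15.9
grip_force: 22.9
[0.86974536 0.04489962 0.02472212] [-0.28125301  5.98290897  2.30804125]
```

```bash
python3 -m jog '0 0.006 0 0 0 0 1;0 0 0 0 0 0 1;0 0 0 0 0 0 1' 30; python3 -c "
from h import *
print(sense()['wrist_torque'],sense()['ft_force'])"
```

```text
time: 4.4
tool_pos: [552.7, -95.7, 312.8]
tcp_rot: [180.0, 0.0, 178.2]
ft_force: [-0.8, 4.2, 2.9]
finger_gap: 15.4
grip_force: 31.6
[0.84665877 0.05123986 0.04229156] [-0.75646523  4.15070681  2.94098081]
```

```bash
python3 -m jog '0 0.012 0 0 0 0 1;0 0 0 0 0 0 1;0 0 0 0 0 0 1' 30; python3 -m jog '0 0 0.01 0 0 0 1;0 0 0.01 0 0 0 1;0 0 0.01 0 0 0 1;0 0 0 0 0 0 1;0 0 0 0 0 0 1';python3 -c "
from h import *
print(sense()['wrist_torque'],sense()['ft_force'])"
```

```text
time: 4.78
tool_pos: [552.7, -95.1, 312.7]
tcp_rot: [-180.0, 0.0, 178.2]
ft_force: [-1.3, -1.2, 2.6]
finger_gap: 15.6
grip_force: 31.5
time: 5.4
tool_pos: [552.7, -95.0, 309.6]
tcp_rot: [-180.0, 0.0, 178.2]
ft_force: [0.1, -4.2, 0.6]
finger_gap: 15.4
grip_force: 31.4
[-0.96985917  0.07930508 -0.02671012] [ 0.09433999 -4.23564445  0.59960478]
```

```bash
python3 -m jog '0 -0.004 0.01 0 0 0 1;0 0 0 0 0 0 1'|grep -E 'pos|force';python3 -m jog '0 0 0.01 0 0 0 1;0 0 0 0 0 0 1'|grep -E 'pos|force'; python3 -m jog '0 0 0.01 0 0 0 1;0 0 0 0 0 0 1'|grep -E 'pos|force'; python3 -m jog '0 0 0.01 0 0 0 1;0 0 0 0 0 0 1'|grep -E 'pos|force'; python3 -c "
from h import *
print(sense()['wrist_torque'],sense()['ft_force'])"
```

```text
tool_pos: [552.7, -95.1, 308.6]
ft_force: [-0.9, -3.4, 1.5]
grip_force: 31.5
tool_pos: [552.7, -95.1, 307.8]
ft_force: [-1.1, -3.4, 2.6]
grip_force: 31.8
tool_pos: [552.7, -95.1, 306.8]
ft_force: [-2.1, -3.7, 4.3]
grip_force: 31.9
tool_pos: [552.7, -95.1, 305.8]
ft_force: [-2.0, -3.6, 4.8]
grip_force: 32.0
[-0.86836784  0.25085727 -0.05344963] [-1.97677907 -3.61282288  4.84743072]
```

```bash
cat > q.py <<'E'
from h import *
s=sense();print(round(s['time'],2),s['tool_pos'].round(2),s['tcp_rot'][2].round(2),'F',s['ft_force'].round(1),'T',s['wrist_torque'].round(2))
E
python3 -m jog '0 -0.004 0 0 0 0.033 1;0 0 0 0 0 0 1'>/dev/null;python3 q.py;python3 -m jog '0 0 0 0 0 0.033 1;0 0 0 0 0 0 1'>/dev/null;python3 q.py;python3 -m jog '0 0 0 0 0 0.033 1;0 0 0 0 0 0 1'>/dev/null;python3 q.py;python3 -m jog '0 0 0 0 0 0.033 1;0 0 0 0 0 0 1'>/dev/null;python3 q.py
```

```text
6.65 [552.71 -95.25 305.86] 176.13 F [-2.1 -2.2  5.5] T [-0.66  0.31 -0.04]
6.9 [552.69 -95.19 305.81] 174.15 F [-1.9 -2.4  5.8] T [-0.5   0.31 -0.08]
7.15 [552.71 -95.1  305.8 ] 172.17 F [-1.7 -1.6  5.7] T [-0.5   0.29 -0.01]
7.4 [552.73 -95.05 305.85] 170.2 F [-1.8 -1.6  5.4] T [-0.45  0.32  0.04]
```

```bash
python3 -m jog '0 0 0 0 0 0.033 1;0 0 0 0 0 0 1'>/dev/null;python3 q.py;python3 -m jog '0 0 0 0 0 0.033 1;0 0 0 0 0 0 1'>/dev/null;python3 q.py;python3 -m jog '0 0 0 0 0 0.033 1;0 0 0 0 0 0 1'>/dev/null;python3 q.py;python3 -m jog '0 0 0 0 0 0.033 1;0 0 0 0 0 0 1'>/dev/null;python3 q.py
```

```text
7.65 [552.74 -94.97 305.84] 168.22 F [-2.1 -1.1  4.5] T [-0.4   0.28  0.02]
7.9 [552.71 -94.98 305.47] 166.28 F [0.6 0.2 2.5] T [-0.07 -0.02 -0.02]
8.15 [552.68 -95.02 305.45] 164.3 F [0.7 3.6 1.8] T [ 0.36 -0.16  0.02]
8.4 [552.69 -95.   305.48] 162.28 F [2.1 5.4 1. ] T [ 0.74 -0.24 -0.05]
```

```bash
python3 -m jog '0 0.006 0 0 0 -0.017 1;0 0 0 0 0 0 1'>/dev/null;python3 q.py;python3 -m jog '0 0 0.01 0 0 0 1;0 0 0 0 0 0 1'>/dev/null;python3 q.py;python3 -m jog '0 0 0.01 0 0 0 1;0 0 0 0 0 0 1'>/dev/null;python3 q.py;python3 -m jog '0 0 0.01 0 0 0 1;0 0 0 0 0 0 1'>/dev/null;python3 q.py
```

```text
8.65 [552.78 -94.82 305.48] 163.38 F [0.5 3.3 0.6] T [ 0.44 -0.22  0.09]
8.9 [552.76 -94.85 304.6 ] 163.36 F [1.5 4.8 1.5] T [ 0.6  -0.08 -0.  ]
9.15 [552.78 -94.86 303.54] 163.37 F [0.  5.3 1.2] T [ 0.72 -0.03 -0.02]
9.4 [552.79 -94.86 302.55] 163.37 F [-0.3  5.2  1.1] T [ 0.71 -0.   -0.01]
```

```bash
python3 -m jog '0 0.006 0.01 0 0 0 1;0 0 0 0 0 0 1'>/dev/null;python3 q.py;python3 -m jog '0 0 0.01 0 0 0 1;0 0 0 0 0 0 1'>/dev/null;python3 q.py;python3 -m jog '0 0 0.01 0 0 0 1;0 0 0 0 0 0 1'>/dev/null;python3 q.py;python3 -m jog '0 0 0.01 0 0 0 1;0 0 0 0 0 0 1'>/dev/null;python3 q.py;python3 -m jog '0 0 0.01 0 0 0 1;0 0 0 0 0 0 1'>/dev/null;python3 q.py
```

```text
9.65 [552.88 -94.6  301.53] 163.36 F [-1.4  1.3  0.9] T [0.24 0.13 0.05]
9.9 [552.88 -94.57 300.51] 163.36 F [-0.9  0.2  1.1] T [0.01 0.17 0.05]
10.15 [552.9  -94.53 299.52] 163.36 F [-1.9  0.1  1.4] T [-0.15  0.3   0.  ]
10.4 [552.92 -94.51 298.56] 163.36 F [-2.3 -1.6  0.9] T [-0.29  0.4  -0.04]
10.65 [552.93 -94.48 297.57] 163.36 F [-2.7 -1.5  0.6] T [-0.49  0.48  0.02]
```

```bash
python3 -m jog '0 0 0.005 0 0 0 1;0 0 0 0 0 0 1'>/dev/null;python3 q.py;python3 -m jog '0 0 0.004 0 0 0 1;0 0 0 0 0 0 1'>/dev/null;python3 q.py;python3 -m jog '0 0 0.003 0 0 0 1;0 0 0 0 0 0 1'>/dev/null;python3 q.py;python3 - <<'E'
from h import *
b=snapshot("side");crop(b,270,120,130,120,5,"pics/s2.png")
E
```

```text
10.9 [552.94 -94.47 297.16] 163.36 F [-3.4 -2.3  2.8] T [-0.51  0.57  0.02]
11.15 [552.97 -94.47 297.03] 163.37 F [-4.6 -2.5  3.6] T [-0.5   0.79 -0.03]
11.4 [553.   -94.45 297.  ] 163.37 F [-4.9 -1.5  5.5] T [-0.49  1.    0.02]
```

View pics/s2.png

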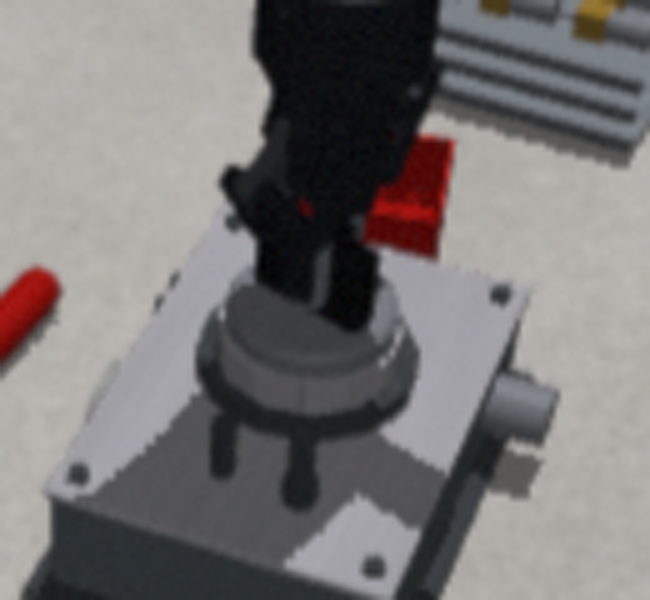

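The knob is home: the skirt sits on the boss and z has stalled at 297. Pin at (300,490) and post at (222,440) in the crop are still apart. Next I turn clockwise.

```bash
python3 -m jog '0.004 0 -0.002 0 0 0.033 1;0 0 0 0 0 0.033 1;0 0 0 0 0 0.033 1;0 0 0 0 0 0 1'>/dev/null;python3 q.py;python3 -m jog '0 0 0 0 0 0.033 1;0 0 0 0 0 0.033 1;0 0 0 0 0 0.033 1;0 0 0 0 0 0 1'>/dev/null;python3 q.py
```

```text
11.95 [552.83 -94.21 297.04] 157.36 F [-2.5 -2.   5.2] T [-0.41  0.47  0.03]
12.45 [552.89 -94.04 297.02] 151.43 F [-1.9 -1.1  5.1] T [-0.22  0.32  0.09]
```

```bash
python3 -m jog '0 0 -0.002 0 0 0.033 1;0 0 0 0 0 0.033 1;0 0 0 0 0 0.033 1;0 0 0 0 0 0 1'>/dev/null;python3 q.py;python3 -m jog '0 0 0 0 0 0.033 1;0 0 0 0 0 0.033 1;0 0 0 0 0 0 1'>/dev/null;python3 q.py;python3 -m jog '0 0 0 0 0 0.033 1;0 0 0 0 0 0.033 1;0 0 0 0 0 0 1'>/dev/null;python3 q.py
python3 - <<'E'
from h import *
b=snapshot("side");crop(b,270,120,130,120,5,"pics/s3.png")
E
```

```text
12.95 [552.89 -93.95 297.04] 145.51 F [3.3 2.2 2.5] T [ 0.36 -0.45  0.02]
13.32 [552.94 -93.84 297.05] 141.51 F [3.8 4.6 1.9] T [ 0.56 -0.62  0.03]
13.7 [553.01 -93.75 297.04] 137.55 F [4.6 4.8 2.2] T [ 0.67 -0.69  0.08]
```

View pics/s3.png

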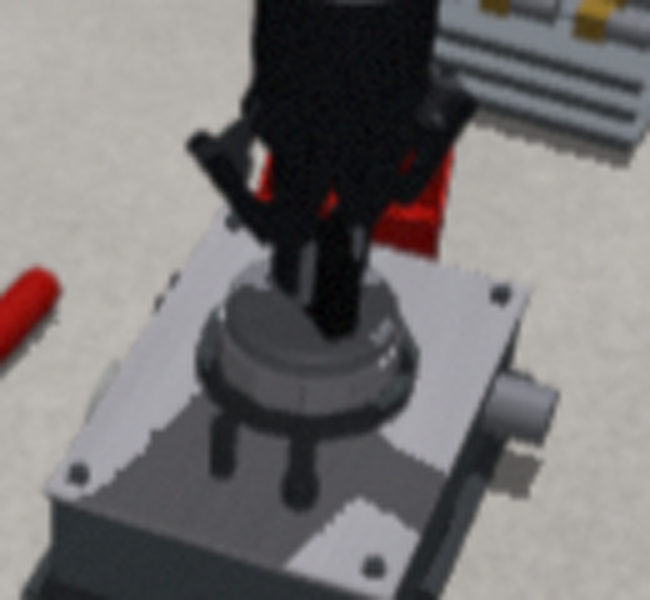

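```bash
cat >> q.py <<'E'
g=cv2.resize(snapshot("side")["img"].max(2),None,fx=4,fy=4,interpolation=2).astype(int)
for v in(214,217):
    r=g[4*v+2,4*308:4*342]; c=np.where(r<(r.min()+55)//1 if False else r<42)[0]/4+308
    gs=np.split(c,np.where(np.diff(c)>.5)[0]+1); print(v,[(x[0],x[-1]) for x in gs if len(x)])
E
python3 q.py
python3 -m jog '0 0.006 0 0 0 0.033 1;0 0 0 0 0 0.033 1;0 0 0 0 0 0 1'>/dev/null;python3 q.py;python3 -m jog '0 0 0 0 0 0.033 1;0 0 0 0 0 0.033 1;0 0 0 0 0 0 1'>/dev/null;python3 q.py
```

```text
13.75 [553.01 -93.75 297.05] 137.57 F [4.7 3.7 1.4] T [ 0.59 -0.68  0.06]
214 [(np.float64(312.75), np.float64(315.5)), (np.float64(327.75), np.float64(332.25))]
217 [(np.float64(326.75), np.float64(332.75))]
14.18 [553.27 -93.53 297.03] 133.57 F [3.4 4.5 2.9] T [ 0.6  -0.63  0.04]
214 [(np.float64(313.0), np.float64(315.75)), (np.float64(327.75), np.float64(332.25))]
217 [(np.float64(326.75), np.float64(333.0))]
14.6 [553.34 -93.41 297.02] 129.62 F [5.  3.5 2.1] T [ 0.66 -0.68  0.06]
214 [(np.float64(313.0), np.float64(315.5)), (np.float64(327.75), np.float64(332.25))]
217 [(np.float64(327.0), np.float64(333.0))]
```

```bash
python3 - <<'E'
from h import *
b=snapshot("side");c=np.array([554,-97])
for a in range(84,114,3):
  t=np.radians(a);print(a,proj(b,[[*(c+90*np.array([np.cos(t),np.sin(t)])),z] for z in(82,90)]).round(1).tolist())
print(back(b,(314.4,204),102),proj(b,[[565,-17,102],[565,-17,80]]))
E
python3 -m jog '0 0.006 0 0 0 0.033 1;0 0 0 0 0 0.033 1;0 0 0 0 0 0 1'>/dev/null;python3 q.py;python3 -m jog '0 0 0 0 0 0.033 1;0 0 0 0 0 0.033 1;0 0 0 0 0 0 1'>/dev/null;python3 q.py
```

```text
84 [[312.9, 213.2], [313.1, 210.7]]
87 [[314.8, 214.0], [315.0, 211.5]]
90 [[316.8, 214.6], [317.0, 212.1]]
93 [[318.8, 215.2], [319.0, 212.7]]
96 [[320.8, 215.8], [321.0, 213.3]]
99 [[322.9, 216.2], [323.1, 213.7]]
102 [[325.0, 216.6], [325.2, 214.1]]
105 [[327.1, 216.9], [327.3, 214.4]]
108 [[329.2, 217.1], [329.5, 214.6]]
111 [[331.4, 217.3], [331.6, 214.8]]
[564.68049961 -16.86181133 102.        ] [[314.28971803 203.91788503]
 [313.85272045 210.8891164 ]]
15.07 [553.66 -93.19 297.05] 125.65 F [2.7 4.  3.3] T [ 0.6  -0.53  0.18]
214 [(np.float64(312.75), np.float64(315.75)), (np.float64(326.25), np.float64(331.0))]
217 [(np.float64(325.5), np.float64(331.25))]
15.5 [553.74 -93.13 297.04] 121.68 F [4.3 4.8 2.4] T [ 0.67 -0.68  0.1 ]
214 [(np.float64(313.0), np.float64(315.25)), (np.float64(323.25), np.float64(328.25))]
217 [(np.float64(322.5), np.float64(328.5))]
```

```bash
python3 -m jog '0 0.006 0 0 0 0.033 1;0 0 0 0 0 0.033 1;0 0 0 0 0 0 1'>/dev/null;python3 q.py;python3 -m jog '0 0 0 0 0 0.033 1;0 0 0 0 0 0 1'>/dev/null;python3 q.py;python3 -m jog '0 0 0 0 0 0.017 1;0 0 0 0 0 0 1'>/dev/null;python3 q.py
```

```text
15.93 [554.08 -92.99 297.04] 117.71 F [3.  4.  3.7] T [ 0.65 -0.47  0.04]
214 [(np.float64(313.25), np.float64(315.5)), (np.float64(320.25), np.float64(325.5))]
217 [(np.float64(320.25), np.float64(325.5))]
16.23 [554.14 -92.92 297.05] 115.74 F [2.9 4.4 3.7] T [ 0.71 -0.48  0.1 ]
214 [(np.float64(312.75), np.float64(315.25)), (np.float64(318.75), np.float64(324.5))]
217 [(np.float64(318.5), np.float64(324.25))]
16.52 [554.15 -92.91 297.02] 114.73 F [4.8 4.6 2.7] T [ 0.72 -0.52  0.09]
214 [(np.float64(313.0), np.float64(315.5)), (np.float64(318.25), np.float64(323.75))]
217 [(np.float64(318.0), np.float64(323.5))]
```

```bash
python3 -m jog '0 0.004 0 0 0 0.017 1;0 0 0 0 0 0 1'>/dev/null;python3 q.py|head -2;python3 -m jog '0 0 0 0 0 0.017 1;0 0 0 0 0 0 1'>/dev/null;python3 q.py|head -2;python3 -m jog '0 0 0 0 0 0.009 1;0 0 0 0 0 0 1'>/dev/null;python3 q.py|head -2;python3 -m jog '0 0 0 0 0 0.009 1;0 0 0 0 0 0 1'>/dev/null;python3 q.py|head -2
```

```text
16.82 [554.36 -92.83 297.02] 113.75 F [2.2 3.5 4.5] T [ 0.69 -0.27  0.11]
214 [(np.float64(313.0), np.float64(315.5)), (np.float64(316.5), np.float64(323.0))]
17.12 [554.39 -92.82 297.02] 112.73 F [2.7 4.4 4.8] T [ 0.73 -0.37  0.1 ]
214 [(np.float64(313.0), np.float64(322.25))]
17.43 [554.39 -92.82 297.04] 112.2 F [1.6 3.9 5.2] T [ 0.69 -0.25  0.15]
214 [(np.float64(313.0), np.float64(322.0))]
17.73 [554.41 -92.83 297.03] 111.66 F [3.8 4.4 5. ] T [ 0.75 -0.35  0.18]
214 [(np.float64(313.0), np.float64(322.0))]
```

```bash
python3 -m jog '0 0 0 0 0 0.005 1;0 0 0 0 0 0 1'>/dev/null;python3 q.py;python3 -m jog '0 0 0 0 0 0.005 1;0 0 0 0 0 0 1'>/dev/null;python3 q.py
```

```text
18.02 [554.42 -92.82 297.03] 111.36 F [3.3 4.4 4.8] T [ 0.69 -0.35  0.11]
214 [(np.float64(313.0), np.float64(321.25))]
217 [(np.float64(316.0), np.float64(321.25))]
18.32 [554.42 -92.82 297.04] 111.06 F [2.2 4.1 4.4] T [ 0.73 -0.4   0.11]
214 [(np.float64(313.0), np.float64(321.25))]
217 [(np.float64(315.5), np.float64(321.0))]
```

```bash
python3 -m jog '0 0 0 0 0 0.007 1;0 0 0 0 0 0 1'>/dev/null;python3 q.py;python3 -m jog '0 0 0 0 0 0.007 1;0 0 0 0 0 0 1'>/dev/null;python3 q.py; python3 -m jog '0 0 0 0 0 0.007 1;0 0 0 0 0 0 1'>/dev/null;python3 q.py
```

```text
18.62 [554.43 -92.78 297.02] 110.64 F [2.7 5.3 5.8] T [ 0.73 -0.38  0.12]
214 [(np.float64(313.0), np.float64(321.0))]
217 [(np.float64(315.5), np.float64(320.5))]
18.93 [554.45 -92.81 297.03] 110.22 F [3.2 4.3 4.8] T [ 0.72 -0.4   0.17]
214 [(np.float64(312.75), np.float64(320.75))]
217 [(np.float64(315.25), np.float64(320.25))]
19.23 [554.45 -92.78 297.03] 109.81 F [3.2 4.4 4.2] T [ 0.81 -0.45  0.11]
214 [(np.float64(312.75), np.float64(320.5))]
217 [(np.float64(315.0), np.float64(320.25))]
```

```bash
python3 -m jog '0 0 0 0 0 0.006 1;0 0 0 0 0 0 1'>/dev/null;python3 q.py;python3 -m jog '0 0 0 0 0 0.006 1;0 0 0 0 0 0 1'>/dev/null;python3 q.py
```

```text
19.52 [554.46 -92.78 297.01] 109.45 F [3.5 3.6 4.8] T [ 0.75 -0.44  0.14]
214 [(np.float64(312.75), np.float64(320.5))]
217 [(np.float64(315.0), np.float64(320.25))]
19.82 [554.48 -92.75 297.03] 109.09 F [3.7 5.4 3.1] T [ 0.8  -0.49  0.25]
214 [(np.float64(312.75), np.float64(320.5))]
217 [(np.float64(315.0), np.float64(320.25))]
```

```bash
python3 -m jog '0 0 0 0 0 0.005 1;0 0 0 0 0 0 1'>/dev/null;python3 q.py;python3 -m jog '0 0 0 0 0 0 1;0 0 0 0 0 0 1'>/dev/null;python3 q.py; python3 -c "
from h import *
crop(snapshot('side'),290,180,60,50,10,'pics/s4.png')"
```

```text
20.12 [554.5  -92.75 297.05] 108.79 F [3.1 4.  4.6] T [ 0.7  -0.44  0.21]
214 [(np.float64(313.0), np.float64(320.5))]
217 [(np.float64(314.75), np.float64(320.25))]
20.43 [554.48 -92.74 297.01] 108.8 F [3.5 4.7 4.7] T [ 0.75 -0.48  0.3 ]
214 [(np.float64(313.0), np.float64(320.5))]
217 [(np.float64(315.25), np.float64(320.25))]
```

View pics/s4.png

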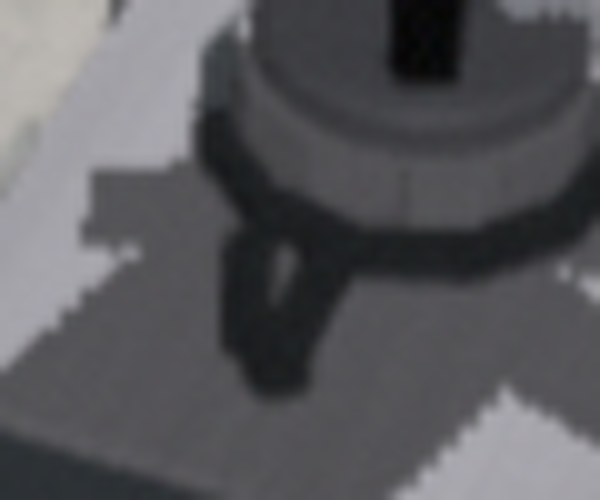

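In the crop the pin at (280,375) is against the post at (240,290), and the column stays still while torque builds to about 0.25 N·m. I relieve the load and let go.

```bash
python3 -m jog '0 0.008 -0.001 0 0 -0.012 1;0 0 0 0 0 0 1'>/dev/null;python3 q.py;python3 -m jog '0 0.006 0 0 0 0 1;0 0 0 0 0 0 1' 20 >/dev/null;python3 q.py
```

```text
20.77 [554.85 -92.71 297.03] 109.52 F [-1.   3.8  6.4] T [0.57 0.09 0.03]
214 [(np.float64(313.0), np.float64(320.5))]
217 [(np.float64(315.0), np.float64(320.25))]
21.07 [555.12 -92.66 296.98] 109.5 F [-3.3  2.6  8. ] T [0.5  0.45 0.08]
214 [(np.float64(313.25), np.float64(320.5))]
217 [(np.float64(315.0), np.float64(320.25))]
```

```bash
python3 -m jog '0.008 -0.004 -0.003 0 0 0 1;0 0 0 0 0 0 1'>/dev/null;python3 q.py|head -1;python3 -m jog '0 0 0 0 0 0 0.5;0 0 0 0 0 0 0.2;0 0 0 0 0 0 0;0 0 0 0 0 0 -0.2' ;python3 q.py
```

```text
21.38 [554.77 -92.35 297.05] 109.5 F [ 0.8 -1.5  3.5] T [-0.21 -0.06  0.12]
time: 21.92
tool_pos: [555.0, -91.8, 297.2]
tcp_rot: [-180.0, -0.0, 109.5]
ft_force: [0.2, -0.3, -1.0]
finger_gap: 51.2
grip_force: 0.0
21.93 [554.99 -91.81 297.17] 109.55 F [ 0.2 -0.3 -1. ] T [ 0.05  0.02 -0.06]
214 [(np.float64(313.0), np.float64(320.5))]
217 [(np.float64(315.0), np.float64(320.25))]
```

Released cleanly with nothing moved. I retreat straight up and check.

```bash
python3 -m jog '0 0 -0.2 0 0 0 -0.2;0 0 -0.4 0 0 0 -0.2;0 0 -0.5 0 0 0 -0.2;0 0 0 0 0 0 -0.2;0 0 0 0 0 0 -0.2' ;python3 q.py
python3 - <<'E'
from h import *
b=snapshot('side');w=snapshot('wrist')
A=cv2.resize(b['img'][130:250,270:390],(560,560),interpolation=2)[:420]
cv2.imwrite('pics/f.png',np.hstack([cv2.resize(b['img'][140:245,265:385],(400,350),interpolation=2),cv2.resize(w['img'],(400,350))])[:,:,::-1])
E
```

```text
time: 22.6
tool_pos: [555.1, -91.8, 408.5]
tcp_rot: [179.9, 0.1, 109.5]
ft_force: [0.2, 0.3, -0.3]
finger_gap: 51.0
grip_force: 0.0
22.6 [555.06 -91.84 408.48] 109.55 F [ 0.2  0.3 -0.3] T [0.01 0.05 0.06]
214 [(np.float64(313.0), np.float64(320.5))]
217 [(np.float64(315.0), np.float64(320.25))]
```

View pics/f.png

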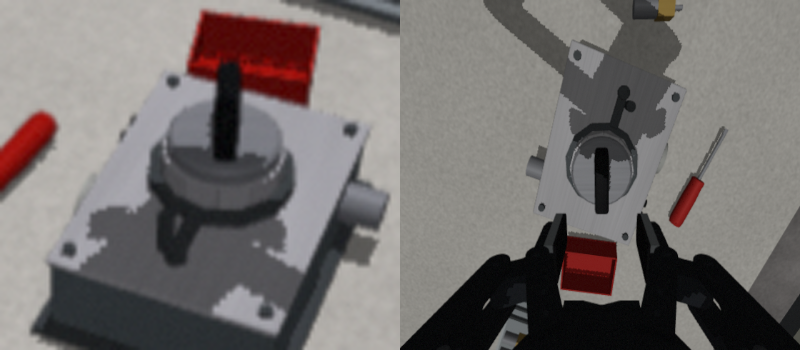

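The picture shows the knob home, the lever pin against the post, and the bin, driver and gearmotor unmoved.

```bash
python3 -c "
from bench import *
print(hand_in())"
```

```text
the job is handed in; nothing more can be done
None
```

The knob was meshed lightly and pressed fully home, then turned clockwise until the load lever rested gently on the stop post; it was released, nothing else was moved, and the job was handed in after about 23 s.

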